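# Fit the T-key on the film wrapper's roll clamp and lock the roll

## Robot

A 6-joint arm with a two-finger parallel gripper is mounted at the origin on the work surface. World frame = base frame: x ahead of the robot, y to its left, z up, the work surface at z = 0. Lengths are in m, angles in rad, forces in N, time in s.
With the tool pointing down it reaches from about 0.225 to 0.875 m from the base axis. Payload 3.4 kg.
Tool frame: the origin (TCP) lies at the very end of the fingers, on their centre line; the grasp point (between the pads) lies 19 mm behind it; z points along the fingers, x is the direction in which the jaws open and shut, and the axes are right-handed (so a half turn about z gives the same grasp; the last joint's range is limited). The gripper opens to 85 mm and grips with 20 to 120 N. Pads are 22 mm wide; open, the fingers measure 114 mm over their backs; the gripper's body (76 mm by 85 mm) begins 54 mm behind the grasp point. The pads swing forward as they close: fully open they stand 13 mm farther back than shut.
Start: joints at [-1.365, 0.276, 1.505, -0, 1.361, -0.121], TCP at [0.185, -0.545, 0.231] pointing down, gripper open.
Joint ranges: [-2.89, 2.89], [-0.75, 2.08], [0.22, 2.7], [-1.18, 4.32], [0.11, 2.71], [-2.7, 2.7]. Speed limits (rad/s): [2.57, 2.57, 3.14, 3.14, 3.14, 3.14].

## Interface

Orientations are given as a unit quaternion [w, x, y, z].
In Python, from rig import manip gives the robot as it stands.
- The arm moves only by the tool send_rows, never from a script. Its argument "increments" is a list of rows, each a list of 5 numbers: the opening, from 0 (shut) to 1 (fully open), then the shift along the tool's x, y, z in m, then the turn about the tool's z in rad. A call has 1 to 8 rows; each row shifts and turns the commanded pose from where the row before left it, along the tool's axes as they then stand; what a row does not reach is not made up. A row lasts 1/8 s, in which the tool goes at most 62.5 mm and 10.7 degrees, less where a joint would pass 70% of its speed; a pose out of reach is approached as far as the arm can. A call is refused whole if a number of a shift passes 0.0625 or a number of a turn 0.188, either way. A call with a gripper value outside its range is refused whole. The fingers move at their own pace and stop on an object; "squeeze" is the grip in N (left out, the last holds). Time passes only in rows, so rows that do not move let the fingers close. It gives the time, the measured TCP pose, the force and the opening at its end, in the units of the state.
- manip.get_state(): the state, without advancing time (a new reading comes with each control period).
- manip.get_image(name): name is "side" or "top"; returns the picture (480x640x3 uint8, red, green, blue); there is no depth.
- manip.calibration(name): a dict with "fx", "fy", "cx", "cy" (pixels), "camera_from_world" (4x4, takes a point from world to camera coordinates). Camera axes: x right, y up, looking along -z (the intrinsics and any distortion apply to the point x, -y, -z); pixel columns grow to the right and rows downward; lengths in m; the calibration is good to about 2 mm. A picture is of the moment at which its call begins. calibration takes no time and is no camera call.
- manip.sign_off(): hands the job in, once; it reports no verdict.
The state is a dict: "clock": time; "qpos": joint angles; "qd": joint speeds; "effort": joint torques, N m; "position": TCP position; "ee_rot": TCP orientation; "contact_force": force on the tool from outside, world axes, zero at the start; "moment": the same for the moment, N m; "width": finger opening in m.
Only numpy, scipy, OpenCV 4.12 (cv2) and the standard library are available. Lean on these libraries where they do the work, as an engineer would, in place of code of your own. Each camera call takes 0.05 s, during which the arm holds its last target.

## Task

The new film roll on the wrapper still has to be clamped. Take the T-handle key from the bench, push its socket down onto the square clamp spindle without forcing it until the spring ball clicks in and the key sits fully home, then turn it clockwise (seen from above) as far as it goes so that the plug grips the roll's core. Leave the key on the spindle, let go, and do not disturb the other things on the bench.

Things in the scene. Friction and masses are not known exactly. Their poses are not given: they have to be found in the camera images.
- key: Loose steel T-handle socket key, 80 mm tall, 0.24 to 0.36 kg, standing on its socket. Origin: centre of the socket's mouth (underside); z up the stem, x along the crossbar. Socket: 33 mm diameter and tall; in it a square bore, 17 mm across flats (square to x and y), 25 mm deep, 1 mm lead-in chamfer, a dimple in each of the four flats 12 mm above the mouth: it fits at any quarter turn.
- key_bar (a point): Middle of the key's crossbar, 72 mm above the mouth, axes as the key's. The bar is 96 mm long (x), 16 mm wide (y) and 16 mm tall, with a 15 mm stem below it, clear for 31 mm down to the socket's shoulder: the place to grip, across the bar.
- key_end (a point): Middle of the +x end of the crossbar, 48 mm from the stem's axis; axes as the key's. With the key home and the clamp at its stop the bar stands 1.3 rad clockwise from above of the wrapper's x axis, give or take whole quarter turns; the socket has 0.06 rad of play on the square.
- wrapper: Fixed steel film wrapper, 0.5 m wide, with a yellowish film roll (100 mm, top 165 mm up) along its x axis. Origin: on the bench under the spindle's axis; x along the roll, y towards deck and hot plate. The roll clamp is a 56 mm block on the near cheek, its round seat 150 mm up.
- clamp_block (a point): Middle of the clamp block, 90 mm above the bench, under the spindle, axes as the wrapper's. The spindle turns clockwise from above to a firm stop at 1.3 rad from its released position, with 0.35 N m of friction; it stays where it is left and drives the grey plug beside the block 5 mm along x into the roll's core. Over 1.5 N m at the stop (200 N between key and wrapper, all contacts added) is forcing it.
- spindle_top (a point): Fixed point, middle of the top of the clamp spindle: an upright oiled steel square, 16 mm across flats, flat top, 24 mm tall above the seat. Axes as the wrapper's, not turning with the spindle. At the start its flats are turned 0.1 to 0.9 rad clockwise from above out of square with them (not measured: rest the socket on top, turn, and it drops on). A spring ball stands 3 mm out of one flat, 12 mm down.
- spindle_seat (a point): Point on the spindle's axis level with the seat, 24 mm below its top: where the key's mouth ends up. The socket slides free for 9 mm, meets the ball (its weight leaves it there), takes 8 to 15 N to pass, rubs with 3 to 9 N, and over the last 4 mm the ball snaps into a dimple and draws it home on the seat (15 N to pull off). Forced: over 70 N between key and wrapper, all contacts added, on the way down.
- pack: Loose clear pack of fruit pieces, 150 x 105 x 50 mm, 0.45 kg, origin at the centre of its underside. A bystander.
- gun: Loose yellow label gun lying on its side, about 235 mm long, 40 mm high, origin under the middle of its round head, handle to -x. A bystander.
- sanitiser: Loose white bottle with a blue cap, 68 mm diameter, 170 mm tall, origin at the centre of its underside. A bystander.
Things that resemble listed ones, but are neither listed nor needed, are in the scene too. Of the things like the key, leave any that is orange; of the rest the larger one is meant.

How it is judged:
By the outcome, as a careful person would: the job done as asked, in the order asked, and still so for the second after the job is handed in, with the robot touching nothing.
It also fails if it takes over 67 s, if anything falls off the work surface, if the arm or the gripper's body presses on something with over 40 N, if the wrist force passes 120 N, or if a joint passes its speed limit or range.

## Working session

There is one attempt and no reset: what is moved stays moved. The work goes in short steps, Python scripts to look and compute and a tool call to move; the robot and the scene stay as the last step left them, time stands still between calls to the robot, and variables do not carry over. Pictures are saved under pics/ and viewed, and the job is handed in when it is done.

Besides the shell and the picture viewer there is one more tool, called after "Emit:" as a command line: name --pt "numbers of a row" for each row, then --argument value for the rest. send_rows: Moves the arm, as the interface text tells. Its arguments: {"type":"object","properties":{"increments":{"type":"array","items":{"type":"array","items":{"type":"number"}}},"squeeze":{"type":"number"}},"required":["increments"]}

```bash
mkdir -p pics; ls; cat > h.py <<'E'
import numpy as np, cv2
from rig import manip
def cal(n):
    c=manip.calibration(n); return c
def ray(n,u,v):
    c=cal(n); T=np.array(c["camera_from_world"]); R=T[:3,:3]; o=-R.T@T[:3,3]
    d=R.T@np.array([(u-c["cx"])/c["fx"],-(v-c["cy"])/c["fy"],-1.0]); return o,d/np.linalg.norm(d)
def onz(n,u,v,z):
    o,d=ray(n,u,v); return o+d*(z-o[2])/d[2]
def proj(n,p):
    c=cal(n); T=np.array(c["camera_from_world"]); q=T[:3,:3]@np.array(p)+T[:3,3]
    return np.array([c["cx"]+c["fx"]*q[0]/-q[2], c["cy"]+c["fy"]*(-q[1])/-q[2]])
def tri(n1,p1,n2,p2):
    o1,d1=ray(n1,*p1);o2,d2=ray(n2,*p2)
    A=np.array([d1,-d2]).T; s=np.linalg.lstsq(A,o2-o1,rcond=None)[0]
    a=o1+d1*s[0];b=o2+d2*s[1]; return (a+b)/2,np.linalg.norm(a-b)
def shot(n,f):
    im=manip.get_image(n); cv2.imwrite("pics/"+f,im[:,:,::-1]); return im
E
python3 - <<'E'
from h import *
for n in("top","side"):
    shot(n,n+"0.png"); print(manip.calibration(n)); print(ray(n,320,240))
print(manip.get_state())
E
```

```text
pics
{'fx': 471.04766127764714, 'fy': 471.04766127764714, 'cx': 316.70785582913743, 'cy': 228.57415037256928, 'camera_from_world': array([[ 0.05000835, -0.99874539, -0.00261058, -0.19679732],
       [ 0.97648258,  0.04834443,  0.21010612, -0.60305718],
       [-0.20971631, -0.01305625,  0.9776751 , -0.98456458],
       [ 0.        ,  0.        ,  0.        ,  1.        ]])}
(array([ 0.39223708, -0.18025068,  1.08877653]), array([ 0.18632066,  0.00490182, -0.98247676]))
{'fx': 448.996310122965, 'fy': 448.996310122965, 'cx': 317.53913931202607, 'cy': 237.1038441976246, 'camera_from_world': array([[-0.9463506 , -0.32256158,  0.01935389,  0.51825736],
       [ 0.17443582, -0.45951756,  0.87087069, -0.29266375],
       [-0.27201598,  0.82752501,  0.49113101, -0.56129923],
       [ 0.        ,  0.        ,  0.        ,  1.        ]])}
(array([0.38882185, 0.49717493, 0.52051344]), array([ 0.26569453, -0.82629928, -0.49662452]))
{'clock': 0.1, 'qpos': array([-1.36499107e+00,  2.76541692e-01,  1.50600624e+00,  7.96644959e-06,
        1.36072847e+00, -1.21028877e-01]), 'qd': array([-0.00094621, -0.00118818, -0.00252123,  0.00171658,  0.00110156,
       -0.0005125 ]), 'effort': array([ 1.18478922e-03, -4.17698300e+01, -2.46405530e+01, -2.12521832e-04,
        5.77334882e-03,  4.35805248e-06]), 'position': array([ 0.18448491, -0.54409517,  0.23052068]), 'ee_rot': array([-5.72402262e-04,  8.12725001e-01, -5.82646860e-01, -6.17350709e-04]), 'contact_force': array([-0.46373129,  0.10497983, -0.28912299]), 'moment': array([ 0.04980329,  0.00842623, -0.00242956]), 'width': 0.08543491252621957}
```

View pics/top0.png

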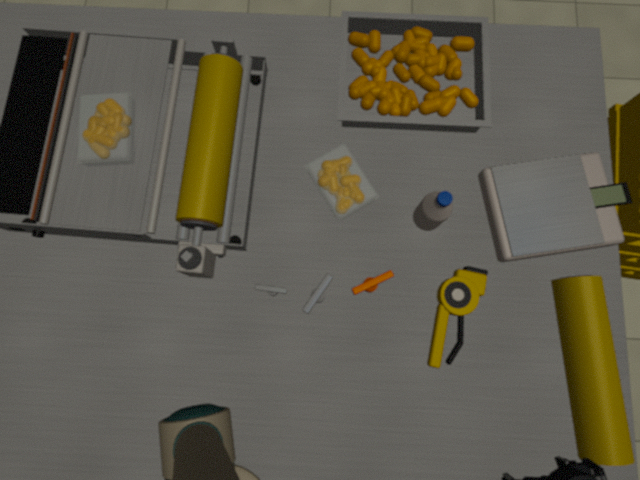

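View pics/side0.png

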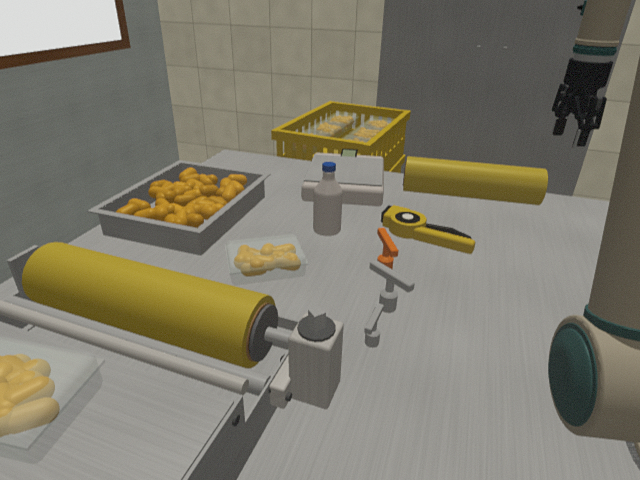

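Three key-like things are in the top view: a small grey one at (271,290), a larger grey one at (318,293) and an orange one at (373,282). The larger grey one is the key, since orange is excluded. In the side view it is at (390,280), and the spindle is at (317,322). I'll check with enlarged crops.

```bash
python3 - <<'E'
import cv2
a=cv2.imread("pics/top0.png");b=cv2.imread("pics/side0.png")
A=cv2.resize(a[230:330,240:340],(400,400),interpolation=cv2.INTER_CUBIC)
B=cv2.resize(b[230:355,350:425],(240,400),interpolation=cv2.INTER_CUBIC)
cv2.imwrite("pics/c0.png",cv2.hconcat([A,B]))
A=cv2.resize(a[225:290,165:230],(400,400),interpolation=cv2.INTER_CUBIC)
B=cv2.resize(b[290:410,270:350],(267,400),interpolation=cv2.INTER_CUBIC)
cv2.imwrite("pics/c1.png",cv2.hconcat([A,B]))
E
```

```text
(no output)
```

View pics/c0.png

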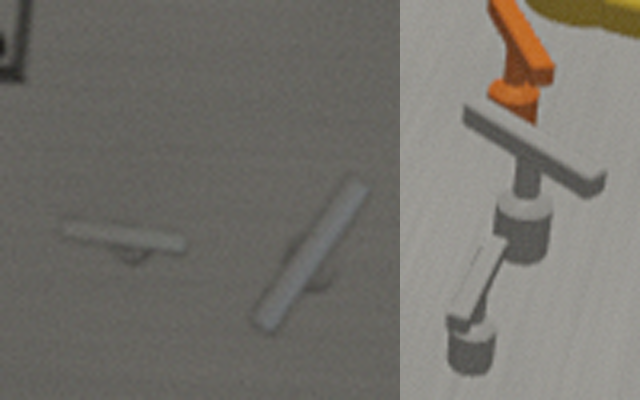

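View pics/c1.png

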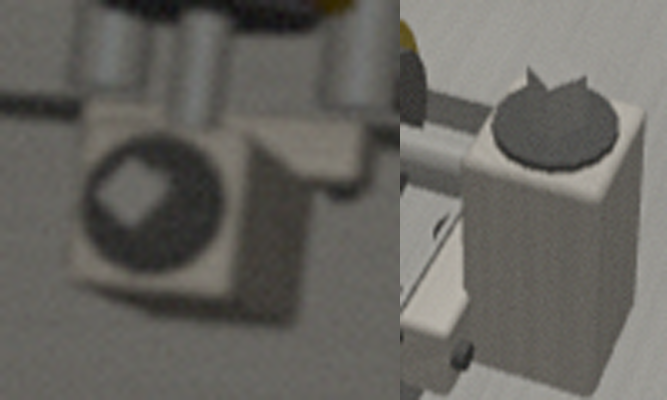

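```bash
cat > m.py <<'E'
from h import *
def blobs(n,img,box,f,amin=20):
    x0,y0,x1,y1=box; g=cv2.resize(img[y0:y1,x0:x1],None,fx=4,fy=4,interpolation=cv2.INTER_CUBIC)
    m=f(g).astype(np.uint8)*255
    m=cv2.morphologyEx(m,cv2.MORPH_OPEN,np.ones((5,5),np.uint8))
    cs,_=cv2.findContours(m,cv2.RETR_EXTERNAL,cv2.CHAIN_APPROX_NONE)
    for c in cs:
        if cv2.contourArea(c)/16<amin: continue
        (cx,cy),(w,h),a=cv2.minAreaRect(c)
        b=cv2.boxPoints(((cx,cy),(w,h),a))/4+[x0-.375,y0-.375]
        print(n,"c",np.round([cx/4+x0-.375,cy/4+y0-.375],1),"wh",np.round([w/4,h/4],1),"box",np.round(b,1).tolist(),"A",cv2.contourArea(c)/16)
    return m
E
python3 - <<'E'
from m import *
t=cv2.imread("pics/top0.png");s=cv2.imread("pics/side0.png")
g=cv2.GaussianBlur(cv2.cvtColor(t,6),(0,0),0.8); gs=cv2.GaussianBlur(cv2.cvtColor(s,6),(0,0),0.7)
print(np.percentile(g[260:330,250:340],[5,50,95,99]))
m1=blobs("top",g,(250,260,345,330),lambda x:x>112)
m2=blobs("spin",g,(175,240,215,280),lambda x:x<75)
m3=blobs("spinTop",g,(178,246,202,270),lambda x:x>90,10)
print(g[256,176:206]);print(gs[285,375:420],gs[322,295:340])
# bar top: project by height
cv2.imwrite("pics/m.png",cv2.hconcat([cv2.resize(m1,(380,280)),cv2.resize(m2,(280,280))]))
E
```

```text
[ 96. 100. 103. 110.]
spin c [202.7 268.7] wh [24.2 36.8] box [[180.9, 271.8], [208.4, 247.4], [224.5, 265.5], [197.0, 289.9]] A 323.03125
spin c [189.3 257.8] wh [21.7 23. ] box [[173.5, 258.2], [189.8, 242.0], [205.1, 257.4], [188.9, 273.6]] A 398.0625
spinTop c [181.  266.4] wh [6.  6.8] box [[177.6, 263.4], [184.4, 263.4], [184.4, 269.4], [177.6, 269.4]] A 19.625
spinTop c [197.2 265.4] wh [8.  8.2] box [[193.1, 261.4], [201.4, 261.4], [201.4, 269.4], [193.1, 269.4]] A 28.5
spinTop c [186.1 255.5] wh [6.9 8.3] box [[180.8, 256.0], [186.6, 250.1], [191.5, 255.0], [185.6, 260.9]] A 48.40625
spinTop c [197.6 249.5] wh [7.8 7.5] box [[193.9, 245.6], [201.4, 245.6], [201.4, 253.4], [193.9, 253.4]] A 25.96875
spinTop c [182.  248.8] wh [6.2 8.8] box [[177.6, 245.6], [186.4, 245.6], [186.4, 251.9], [177.6, 251.9]] A 28.625
[ 97  89  75  63  67  82  95 102 105 105 106 106 106 103  94  81  66  55
  48  46  46  46  47  48  58  79  97 100  88  73]
[152 152 151 152 151 151 151 152 152 150 132 100  88  89  90  91  91  89
  98 124 134 124 108  95  88  86  85  85  85  87  92 101 113 122 126 121
 111 101 101 123 144 149 149 149 150] [ 91  97 111 118  99  86  82  82  82  83  82  82  82  84  84  84  84  83
  84  88  89  90  89  88  89  89  88  89  89  87  86  83  81  81  81  81
  81  86 111 147 169 172 169 169 168]
```

View pics/m.png

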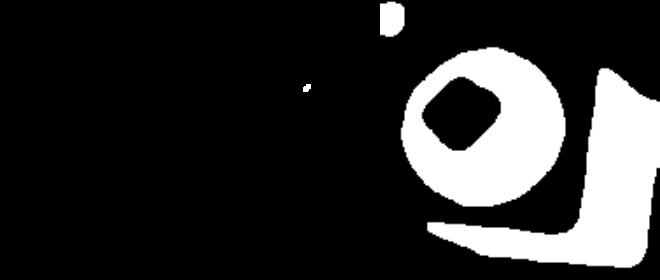

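```bash
python3 - <<'E'
from m import *
t=cv2.imread("pics/top0.png");s=cv2.imread("pics/side0.png")
g=cv2.GaussianBlur(cv2.cvtColor(t,6),(0,0),0.9).astype(np.float32)
g=g-cv2.GaussianBlur(cv2.medianBlur(cv2.cvtColor(t,6),41),(0,0),5).astype(np.float32)
m1=blobs("top",g,(250,260,345,330),lambda x:x>4.5,10)
print("spindle top",onz("top",186.1,255.5,.174),"seat",onz("top",189.3,257.8,.15))
for z in(.08,): print("key bar mid(approx)",onz("top",317.8,293.6,z))
for p in((329.2,275.9),(306.3,311)): print(onz("top",*p,.08))
# roll axis: yellow mask
hsv=cv2.cvtColor(t,40)
m=((hsv[...,0]>20)&(hsv[...,0]<32)&(hsv[...,1]>150)).astype(np.uint8); m[:, :160]=0;m[:,260:]=0;m[260:]=0
r=cv2.minAreaRect(np.argwhere(m)[:,::-1].astype(np.float32)); b=cv2.boxPoints(r);print(b)
# top edges: midpoints of short sides at silhouette height ~ .13
o=sorted(b.tolist(),key=lambda p:p[1]); 
A=onz("top",*np.mean(o[:2],0),.115+.02);B=onz("top",*np.mean(o[2:],0),.135);print(A,B,np.arctan2(*(A-B)[[1,0]]))
# side seat ellipse
gs=cv2.GaussianBlur(cv2.cvtColor(s,6),(0,0),0.7)
print("spindle proj side",proj("side",onz("top",186.1,255.5,.174)),proj("side",onz("top",189.3,257.8,.15)))
cv2.imwrite("pics/m.png",m1)
E
```

```text
top c [271.  288.1] wh [29.1  3.5] box [[256.4, 287.7], [256.9, 284.2], [285.7, 288.5], [285.1, 292.0]] A 69.90625
top c [317.8 293. ] wh [ 4.5 42.2] box [[303.9, 309.1], [328.0, 274.5], [331.6, 277.0], [307.5, 311.6]] A 159.6875
spindle top [0.52176593 0.08542039 0.174     ] seat [0.52082507 0.0854455  0.15      ]
key bar mid(approx) [ 0.46742652 -0.17617533  0.08      ]
[ 0.506295   -0.19871988  0.08      ]
[ 0.42977094 -0.1537339   0.08      ]
[[173.61514  231.99852 ]
 [200.5806    51.105175]
 [260.96548   60.106644]
 [234.00003  240.99998 ]]
[0.98477255 0.04547791 0.135     ] [0.56858216 0.06449161 0.135     ] -0.04565335982484527
spindle proj side [317.78380065 310.45038228] [318.11457527 325.88027651]
```

View pics/m.png

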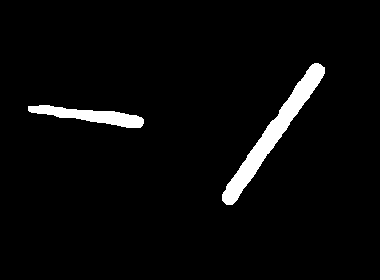

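```bash
cat >> h.py <<'E'
from scipy.spatial.transform import Rotation as Ro
def tool():
    s=manip.get_state(); q=s["ee_rot"]; return s,Ro.from_quat([q[1],q[2],q[3],q[0]]).as_matrix()
def todo(p,bar=None):
    s,R=tool(); d=np.array(p)-s["position"]; yaw=np.arctan2(R[1,0],R[0,0])
    print("shift tool",np.round(R.T@d,4),"yaw",round(yaw,3),"tilt",np.round(R[:,2],4),"F",np.round(s["contact_force"],1),"M",np.round(s["moment"],2),"w",round(s["width"],4),"t",s["clock"])
    if bar is not None:
        for k in range(-2,3): print("  turn(tool z) for yaw",round(bar+k*np.pi/2,3),round(-(bar+k*np.pi/2-yaw),3))
E
python3 - <<'E'
from m import *
t=cv2.imread("pics/top0.png");s=cv2.imread("pics/side0.png")
hsv=cv2.cvtColor(t,40)
m=((hsv[...,0]>20)&(hsv[...,0]<32)&(hsv[...,1]>150)).astype(np.uint8); m[:, :160]=0;m[:,260:]=0;m[260:]=0
# roll: edges per row
L=[];Rr=[]
for v in range(75,210,5):
    xs=np.flatnonzero(m[v]); L.append((xs.min(),v));Rr.append((xs.max(),v))
mid=[((a[0]+b[0])/2,a[1]) for a,b in zip(L,Rr)]
P=np.array([onz("top",*p,.13) for p in mid]); k=np.polyfit(P[:,0],P[:,1],1); print("roll yaw",np.arctan(k[0]), np.polyval(k,.52))
K=onz("top",317.8,293.0,.08); print("key",K,proj("side",K),proj("side",K-[0,0,.08]))
a,b=onz("top",329.8,275.7,.08),onz("top",305.7,310.4,.08); print(np.arctan2(*(a-b)[[1,0]]),proj("side",a),proj("side",b))
todo([K[0],K[1],.15],np.arctan2(*(a-b)[[1,0]])+np.pi/2)
# spindle flats yaw
c=[onz("top",165+x/6.154,225+y/6.154,.174) for x,y in((140,155),(172,187),(128,225),(95,190))]
for i in range(4): d=c[(i+1)%4]-c[i]; print(np.linalg.norm(d),np.arctan2(d[1],d[0])%(np.pi/2))
E
```

```text
roll yaw -0.049359000585384 0.08542526673659674
key [ 0.46869323 -0.17611253  0.08      ] [392.66826037 271.15546127] [388.29807529 307.03620486]
-0.5603981390231977 [374.50405418 260.33017033] [412.06663069 282.73948285]
shift tool [-0.2571 -0.3873  0.081 ] yaw -1.244 tilt [-3.0e-04  1.6e-03 -1.0e+00] F [-0.5  0.1 -0.3] M [ 0.05  0.01 -0.  ] w 0.0854 t 0.1
  turn(tool z) for yaw -2.131 0.887
  turn(tool z) for yaw -0.56 -0.684
  turn(tool z) for yaw 1.01 -2.254
  turn(tool z) for yaw 2.581 -3.825
  turn(tool z) for yaw 4.152 -5.396
0.014966488309829213 0.8574873901139743
0.0180840601468199 0.7915057757027397
0.015874734405043195 0.8326381515869081
0.01777425494366431 0.7393062712220191
```

Emit:
send_rows --pt "0.7 -0.032 -0.048 0 0" --pt "0.7 -0.032 -0.048 0 0" --pt "0.7 -0.032 -0.048 0 0" --pt "0.7 -0.032 -0.048 0 0" --pt "0.7 -0.032 -0.048 0.01 0" --pt "0.7 -0.032 -0.048 0.02 0" --pt "0.7 -0.032 -0.048 0.02 0" --pt "0.7 -0.033 -0.051 0.02 0"

```text
clock: 1.1
position: [0.4685, -0.1764, 0.1611]
ee_rot: [0.0, 0.813, -0.583, 0.0]
contact_force: [0.2, -0.7, 0.3]
width: 0.0597
```

Emit:
send_rows --pt "0.7 0 0 0 0.18" --pt "0.7 0 0 0 0.18" --pt "0.7 0 0 0 0.18" --pt "0.7 0 0 0 0.18" --pt "0.7 0 0 0 0.167" --pt "0.7 0 0 0 0" --pt "0.7 0 0 0 0"

```text
clock: 1.98
position: [0.4676, -0.178, 0.1616]
ee_rot: [-0.0, -0.485, 0.874, 0.0]
contact_force: [0.1, 0.2, 0.2]
width: 0.0598
```

```bash
python3 - <<'E'
from h import *
todo([.4687,-.1761,.053],-.560+np.pi/2); print(manip.get_state()["qpos"])
shot("top","top1.png");shot("side","side1.png")
E
```

```text
shift tool [-0.0022  0.      0.1086] yaw -2.129 tilt [-4.e-04  1.e-04 -1.e+00] F [0.1 0.2 0.2] M [ 0.    0.04 -0.02] w 0.0598 t 1.975
  turn(tool z) for yaw -2.131 0.002
  turn(tool z) for yaw -0.56 -1.569
  turn(tool z) for yaw 1.011 -3.139
  turn(tool z) for yaw 2.582 -4.71
  turn(tool z) for yaw 4.152 -6.281
[-5.02800455e-01  2.16196370e-01  1.77156763e+00 -1.13932978e-04
  1.15419537e+00  1.62589598e+00]
```

View pics/side1.png

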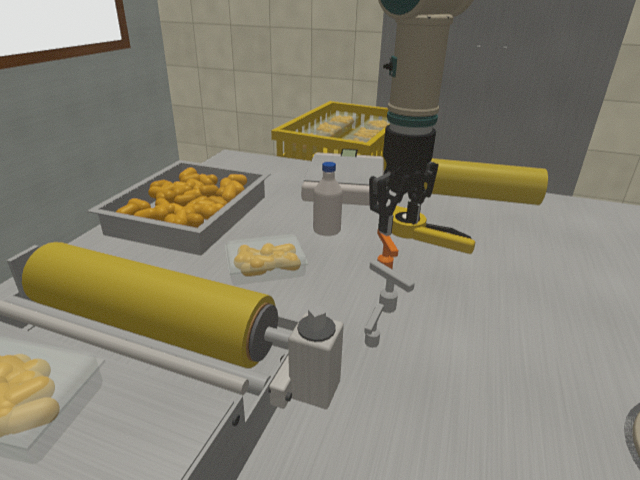

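Emit:
send_rows --pt "0.7 -0.002 0 0.025 0" --pt "0.7 0 0 0.025 0" --pt "0.7 0 0 0.013 0" --pt "0.7 0 0 0 0"

```text
clock: 2.58
position: [0.4683, -0.1761, 0.0981]
ee_rot: [-0.001, -0.484, 0.875, 0.001]
contact_force: [-0.2, 0.2, -0.3]
width: 0.0596
```

```bash
python3 - <<'E'
from h import *
todo([.4687,-.1761,.053])
a=shot("top","top2.png");b=shot("side","side2.png")
A=cv2.resize(a[240:330,265:365],(444,400),interpolation=2)
B=cv2.resize(b[200:320,345:435],(300,400),interpolation=2)
cv2.imwrite("pics/c2.png",cv2.hconcat([A,B])[:,:,::-1])
E
```

```text
shift tool [-0.0002 -0.0004  0.0451] yaw -2.131 tilt [-1.7e-03  8.0e-04 -1.0e+00] F [-0.2  0.2 -0.3] M [-0.    0.    0.03] w 0.0596 t 2.575
```

View pics/c2.png

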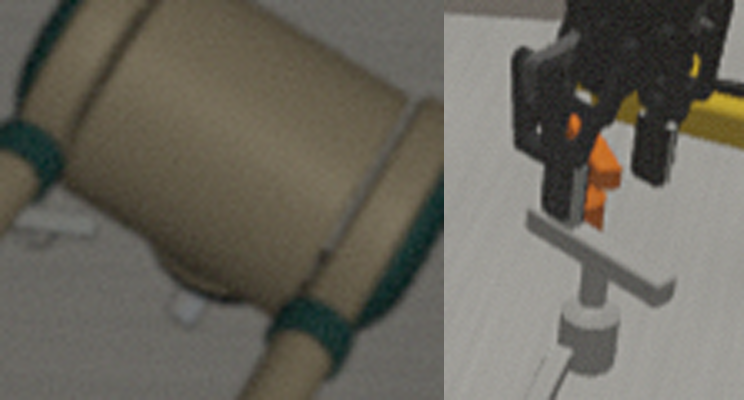

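Emit:
send_rows --pt "0.7 0 0 0.015 0" --pt "0.7 0 0 0.015 0" --pt "0.7 0 0 0.014 0" --pt "0.7 0 0 0 0"

```text
clock: 3.18
position: [0.4679, -0.1759, 0.0536]
ee_rot: [-0.001, -0.484, 0.875, 0.001]
contact_force: [0.0, -0.3, -0.5]
width: 0.0595
```

```bash
python3 - <<'E'
from h import *
todo([.4687,-.1761,.053])
b=shot("side","side3.png")
cv2.imwrite("pics/c3.png",cv2.resize(b[210:330,335:435],(500,600),interpolation=2)[:,:,::-1])
E
```

```text
shift tool [-0.0003 -0.0008  0.0005] yaw -2.131 tilt [-0.0023  0.0012 -1.    ] F [ 0.  -0.3 -0.5] M [-0.01  0.06 -0.01] w 0.0595 t 3.175
```

View pics/c3.png

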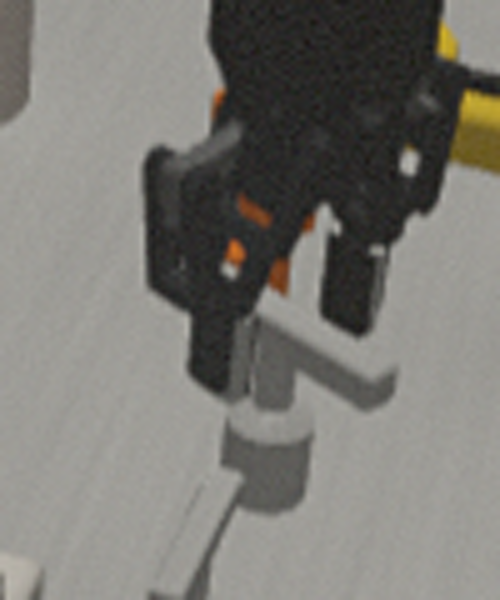

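The fingers straddle the bar, at crop (220,350) and (350,290). I'm closing gently first.

Emit:
send_rows --pt "0.4 0 0 0 0" --pt "0.3 0 0 0 0" --pt "0.2 0 0 0 0" --pt "0.1 0 0 0 0" --pt "0 0 0 0 0" --pt "0 0 0 0 0" --squeeze 20

```text
clock: 3.98
position: [0.4691, -0.1764, 0.0551]
ee_rot: [0.0, -0.484, 0.875, -0.0]
contact_force: [-0.1, 0.8, 3.1]
width: 0.0158
```

Emit:
send_rows --pt "0 0 0 0 0" --pt "0 0 0 0 0" --pt "0 0 0 0 0" --squeeze 100

```text
clock: 4.35
position: [0.4693, -0.1765, 0.0552]
ee_rot: [0.0, -0.484, 0.875, -0.0]
contact_force: [0.2, 0.2, 4.3]
width: 0.0141
```

```bash
python3 - <<'E'
from h import *
todo([.4687,-.1761,.053])
b=shot("side","side4.png")
cv2.imwrite("pics/c4.png",cv2.resize(b[210:330,335:435],(500,600),interpolation=2)[:,:,::-1])
E
```

```text
shift tool [0.     0.0007 0.0022] yaw -2.131 tilt [ 1.1e-03 -3.0e-04 -1.0e+00] F [0.2 0.2 4.3] M [ 0.27 -0.02  0.05] w 0.0141 t 4.35
```

View pics/c4.png

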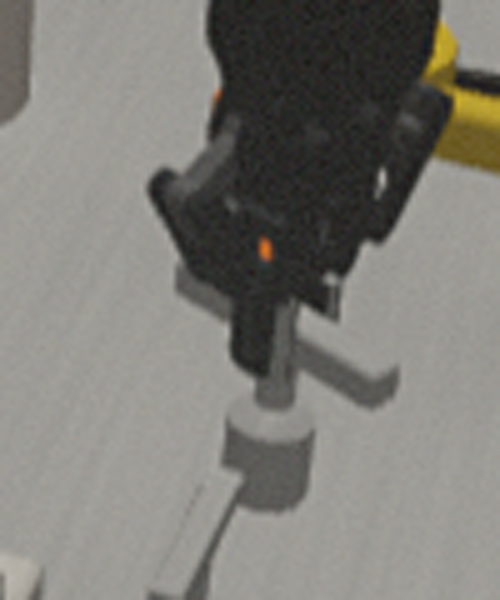

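Emit:
send_rows --pt "0 0 0 -0.01 0" --pt "0 0 0 -0.03 0" --pt "0 0 0 -0.05 0" --pt "0 0 0 -0.06 0" --pt "0 0 0 -0.06 0" --pt "0 0 0 0 0"

```text
clock: 5.15
position: [0.4711, -0.1777, 0.2698]
ee_rot: [0.003, -0.484, 0.875, -0.005]
contact_force: [0.7, 0.0, -3.0]
width: 0.0145
```

Emit:
send_rows --pt "0 0 0 0 -0.17" --pt "0 0 0 0 -0.17" --pt "0 0 0 0 -0.17" --pt "0 0 0 0 -0.17" --pt "0 0 0 0 -0.17" --pt "0 0 0 0 -0.17" --pt "0 0 0 0 -0.17" --pt "0 0 0 0 -0.17"

```text
clock: 6.15
position: [0.4674, -0.1758, 0.2626]
ee_rot: [-0.0, 0.928, -0.373, -0.002]
contact_force: [0.3, -0.7, -2.5]
width: 0.0143
```

```bash
python3 - <<'E'
from h import *
todo([.5216,.0854,.265],.805)
shot("side","side5.png")
E
```

```text
shift tool [-0.1419 -0.2259 -0.0022] yaw -0.765 tilt [-0.0043  0.0019 -1.    ] F [ 0.3 -0.7 -2.5] M [ 0.03  0.   -0.01] w 0.0143 t 6.15
  turn(tool z) for yaw -2.337 1.571
  turn(tool z) for yaw -0.766 0.0
  turn(tool z) for yaw 0.805 -1.57
  turn(tool z) for yaw 2.376 -3.141
  turn(tool z) for yaw 3.947 -4.712
```

View pics/side5.png

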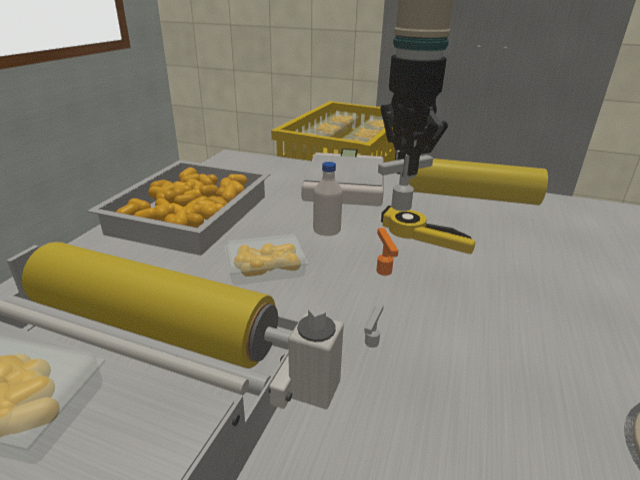

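Emit:
send_rows --pt "0 -0.012 -0.02 0 0" --pt "0 -0.026 -0.041 0 0" --pt "0 -0.03 -0.048 0 0" --pt "0 -0.03 -0.048 0 0" --pt "0 -0.026 -0.041 0 0" --pt "0 -0.013 -0.021 0 0" --pt "0 -0.004 -0.006 0 0" --pt "0 0 0 0 0"

```text
clock: 7.2
position: [0.5238, 0.0828, 0.2638]
ee_rot: [0.001, 0.927, -0.376, -0.001]
contact_force: [-0.0, 0.0, -3.3]
width: 0.0143
```

```bash
python3 - <<'E'
from h import *
todo([.5216,.0854,.245],.805)
a=shot("top","top6.png");b=shot("side","side6.png")
A=cv2.resize(a[215:305,140:240],(444,400),interpolation=2)
B=cv2.resize(b[220:360,260:370],(314,400),interpolation=2)
cv2.imwrite("pics/c6.png",cv2.hconcat([A,B])[:,:,::-1])
E
```

```text
shift tool [-0.0033 -0.0004  0.0188] yaw -0.771 tilt [-0.0023 -0.0011 -1.    ] F [-0.   0.  -3.3] M [-0.06  0.   -0.02] w 0.0143 t 7.2
  turn(tool z) for yaw -2.337 1.565
  turn(tool z) for yaw -0.766 -0.006
  turn(tool z) for yaw 0.805 -1.576
  turn(tool z) for yaw 2.376 -3.147
  turn(tool z) for yaw 3.947 -4.718
```

View pics/c6.png

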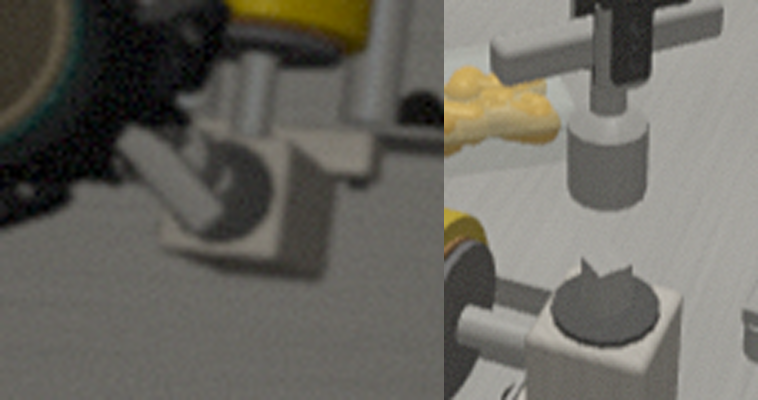

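Emit:
send_rows --pt "0 -0.003 -0.0005 0.01 0" --pt "0 0 0 0.01 0" --pt "0 0 0 0 0" --pt "0 0 0 0 0"

```text
clock: 7.8
position: [0.5227, 0.0856, 0.2447]
ee_rot: [0.0, 0.927, -0.376, 0.0]
contact_force: [-0.7, 0.5, -2.3]
width: 0.014
```

```bash
python3 - <<'E'
from h import *
todo([.5216,.0854,.245],.805)
s,R=tool(); p=s["position"]
a=shot("top","top7.png");b=shot("side","side7.png")
A=cv2.resize(a[225:280,150:220],(509,400),interpolation=2)
B=cv2.resize(b[250:330,290:345],(275,400),interpolation=2)
cv2.imwrite("pics/c7.png",cv2.hconcat([A,B])[:,:,::-1])
g=cv2.cvtColor(b,7)
for v in range(276,304,3): print(v,g[v,296:340:1].tolist())
print("mouth pred",proj("side",p-[0,0,.0552]),"shoulder",proj("side",p-[0,0,.0222]), "spin",proj("side",[.5216,.0854,.174]),proj("side",[.5216,.0854,.15]))
e=np.array([np.cos(np.arctan2(R[1,1],R[0,1])),R[1,1],0])
for sg in(1,-1): 
  for w in(-.008,.008): print("bar end",proj("top",p+[0,0,.0248]+sg*.048*R[:,1]+w*R[:,0]),proj("side",p+[0,0,.0248]+sg*.048*R[:,1]+w*R[:,0]))
E
```

```text
shift tool [-0.0007  0.0009 -0.0003] yaw -0.771 tilt [ 1.e-04 -1.e-04 -1.e+00] F [-0.7  0.5 -2.3] M [ 0.02  0.01 -0.01] w 0.014 t 7.8
  turn(tool z) for yaw -2.337 1.565
  turn(tool z) for yaw -0.766 -0.005
  turn(tool z) for yaw 0.805 -1.576
  turn(tool z) for yaw 2.376 -3.147
  turn(tool z) for yaw 3.947 -4.718
276 [149, 150, 148, 150, 151, 155, 155, 149, 149, 149, 149, 147, 150, 153, 149, 153, 146, 134, 125, 119, 124, 125, 129, 124, 133, 139, 154, 156, 154, 151, 153, 151, 150, 152, 156, 164, 158, 160, 159, 162, 164, 161, 160, 162]
279 [160, 160, 163, 163, 161, 164, 163, 126, 141, 146, 150, 151, 148, 148, 148, 150, 151, 151, 156, 153, 159, 162, 164, 166, 157, 152, 154, 152, 155, 151, 149, 149, 149, 147, 138, 146, 160, 162, 165, 165, 161, 158, 163, 160]
282 [159, 162, 164, 162, 161, 164, 163, 94, 98, 133, 143, 146, 148, 148, 147, 148, 148, 149, 150, 154, 154, 156, 157, 157, 152, 151, 148, 149, 145, 150, 150, 150, 141, 112, 91, 143, 164, 164, 162, 162, 162, 162, 161, 163]
285 [163, 160, 160, 162, 162, 164, 164, 97, 85, 91, 92, 92, 104, 100, 119, 124, 131, 137, 148, 148, 145, 151, 145
[... 992 characters left out ...]
94, 98, 95, 93, 96, 98, 93, 97, 96, 94, 96, 93, 89, 91, 139, 163, 162, 165, 165, 162, 162, 162, 162, 159]
303 [166, 168, 164, 165, 168, 166, 171, 169, 119, 92, 94, 92, 95, 99, 92, 97, 93, 95, 96, 100, 93, 92, 93, 96, 98, 94, 96, 94, 97, 90, 92, 88, 90, 129, 167, 165, 159, 163, 159, 163, 162, 163, 162, 161]
mouth pred [317.22316016 300.14970199] shoulder [317.76126446 277.44849396] spin [317.91808851 310.47023913] [317.53690325 325.71540311]
bar end [185.11178657 269.49187542] [359.12580261 236.82619075]
bar end [192.15520565 263.2946884 ] [351.9508461  230.74676008]
bar end [150.70027183 230.17071802] [281.63330669 255.68158945]
bar end [157.71098768 224.18931875] [275.85194515 248.64041594]
```

View pics/c7.png

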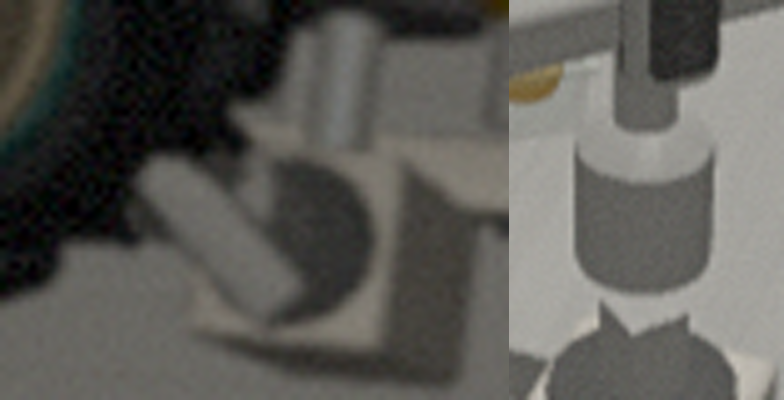

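```bash
python3 - <<'E'
from h import *
s,R=tool(); p=s["position"]
g=cv2.cvtColor(cv2.imread("pics/top7.png"),6).astype(np.float32)
# along bar from centre toward visible end (which sign)
for a in np.arange(.012,.046,.004):
    P=p+[0,0,.0248]+a*R[:,1]
    pr=[]
    for w in np.arange(-.016,.0161,.001):
        u=proj("top",P+w*R[:,0]); pr.append(cv2.getRectSubPix(g,(1,1),(float(u[0]),float(u[1])))[0,0])
    print(round(a,3),np.round(pr).astype(int).tolist())
E
```

```text
0.012 [46, 47, 51, 52, 49, 47, 47, 56, 70, 85, 96, 101, 102, 104, 105, 107, 108, 110, 110, 109, 104, 95, 84, 67, 53, 48, 48, 48, 46, 42, 37, 31, 33]
0.016 [102, 97, 89, 81, 69, 60, 60, 68, 78, 89, 96, 101, 103, 104, 105, 105, 105, 106, 107, 107, 105, 102, 89, 75, 63, 55, 55, 57, 58, 63, 69, 76, 83]
0.02 [102, 103, 103, 99, 96, 90, 84, 82, 87, 92, 98, 102, 104, 105, 106, 108, 108, 108, 107, 106, 105, 99, 94, 88, 83, 86, 91, 93, 96, 96, 95, 97, 95]
0.024 [105, 104, 103, 103, 100, 94, 89, 85, 87, 91, 95, 99, 102, 105, 109, 108, 107, 107, 107, 106, 104, 101, 94, 89, 88, 92, 98, 102, 103, 100, 98, 91, 84]
0.028 [103, 101, 101, 104, 104, 101, 97, 93, 91, 94, 99, 102, 103, 103, 104, 106, 108, 109, 111, 109, 106, 99, 90, 83, 80, 84, 87, 88, 84, 79, 71, 64, 61]
0.032 [100, 102, 107, 111, 107, 104, 97, 89, 88, 93, 99, 102, 104, 104, 106, 108, 108, 107, 107, 108, 105, 99, 89, 78, 69, 62, 59, 58, 55, 57, 59, 59, 56]
0.036 [113, 114, 117, 115, 113, 104, 92, 85, 85, 89, 95, 100, 103, 105, 105, 106, 107, 107, 108, 107, 104, 99, 92, 79, 66, 58, 54, 51, 54, 55, 56, 58, 55]
0.04 [109, 114, 117, 117, 112, 105, 96, 89, 85, 92, 98, 101, 103, 104, 105, 106, 108, 108, 107, 107, 105, 101, 90, 80, 69, 59, 54, 54, 55, 55, 55, 56, 54]
0.044 [83, 91, 101, 108, 114, 115, 108, 99, 95, 94, 97, 101, 103, 104, 104, 104, 104, 106, 109, 106, 104, 97, 88, 77, 65, 52, 50, 50, 51, 50, 51, 51, 50]
```

Emit:
send_rows --pt "0 0 0.001 0.005 0" --pt "0 0 0 0.005 0" --pt "0 0 0 0.003 0" --pt "0 0 0 0 0" --pt "0 0 0 0 0"

```text
clock: 8.52
position: [0.5221, 0.085, 0.2318]
ee_rot: [-0.0, 0.927, -0.376, 0.0]
contact_force: [0.4, 0.2, -2.5]
width: 0.0145
```

```bash
python3 - <<'E'
from h import *
todo([.5215,.0854,.229],.805)
s,R=tool(); p=s["position"]
b=shot("side","side8.png")
B=cv2.resize(b[270:345,285:350],(520,600),interpolation=2)
cv2.imwrite("pics/c8.png",B[:,:,::-1])
E
```

```text
shift tool [-0.0007  0.0001  0.0028] yaw -0.771 tilt [ 2.e-04 -1.e-04 -1.e+00] F [ 0.4  0.2 -2.5] M [ 0.07 -0.03 -0.06] w 0.0145 t 8.525
  turn(tool z) for yaw -2.337 1.566
  turn(tool z) for yaw -0.766 -0.005
  turn(tool z) for yaw 0.805 -1.576
  turn(tool z) for yaw 2.376 -3.147
  turn(tool z) for yaw 3.947 -4.718
```

View pics/c8.png

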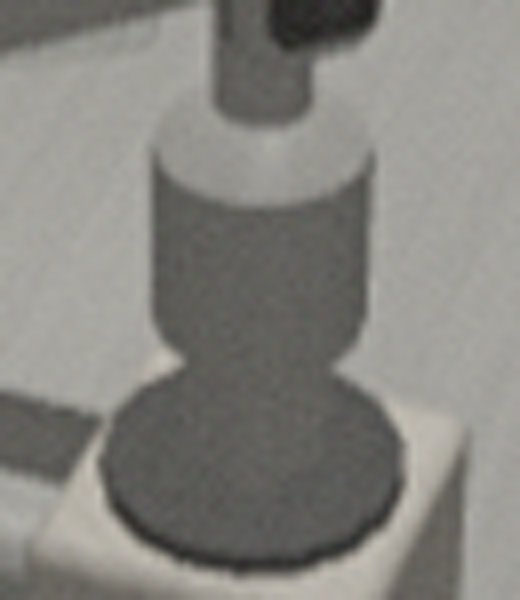

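Emit:
send_rows --pt "0 -0.0002 -0.0003 0.001 0" --pt "0 0 0 0.001 0" --pt "0 0 0 0.001 0" --pt "0 0 0 0 0"

```text
clock: 9.07
position: [0.5221, 0.0853, 0.2287]
ee_rot: [0.0, 0.927, -0.376, 0.0]
contact_force: [0.5, 0.4, -1.7]
width: 0.0144
```

Emit:
send_rows --pt "0 0 0 0.001 0" --pt "0 0 0 0.001 0" --pt "0 0 0 0 0"

```text
clock: 9.45
position: [0.5223, 0.0851, 0.2267]
ee_rot: [0.0, 0.927, -0.376, 0.0]
contact_force: [1.2, -0.8, -2.3]
width: 0.0137
```

Emit:
send_rows --pt "0 0 0 0.001 0" --pt "0 0 0 0.001 0" --pt "0 0 0 0 0"

```text
clock: 9.82
position: [0.5223, 0.0852, 0.2247]
ee_rot: [0.0, 0.927, -0.376, 0.0]
contact_force: [1.9, -2.2, -1.8]
width: 0.0139
```

Emit:
send_rows --pt "0 0 0 0.001 0" --pt "0 0 0 0.001 0" --pt "0 0 0 0 0"

```text
clock: 10.2
position: [0.5222, 0.0852, 0.2227]
ee_rot: [0.0, 0.927, -0.376, 0.0]
contact_force: [3.1, -2.5, -4.0]
width: 0.0141
```

```bash
python3 - <<'E'
from h import *
todo([.5215,.0854,.2052],.805)
s,R=tool(); p=s["position"]
b=shot("side","side9.png")
B=cv2.resize(b[270:345,285:350],(520,600),interpolation=2)
cv2.imwrite("pics/c9.png",B[:,:,::-1])
E
```

```text
shift tool [-0.0007  0.0004  0.0175] yaw -0.771 tilt [ 4.e-04 -4.e-04 -1.e+00] F [ 3.1 -2.5 -4. ] M [-0.45 -0.5  -0.13] w 0.0141 t 10.2
  turn(tool z) for yaw -2.337 1.566
  turn(tool z) for yaw -0.766 -0.005
  turn(tool z) for yaw 0.805 -1.576
  turn(tool z) for yaw 2.376 -3.147
  turn(tool z) for yaw 3.947 -4.718
```

View pics/c9.png

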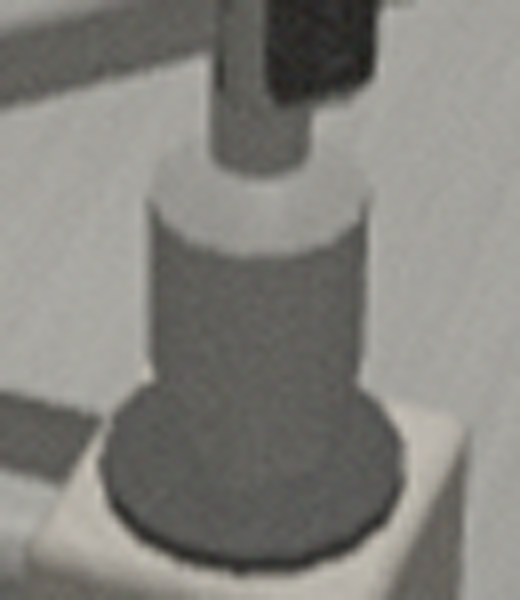

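Emit:
send_rows --pt "0 0.0006 0 0.001 0" --pt "0 0 0 0.001 0" --pt "0 0 0 0 0"

```text
clock: 10.62
position: [0.5224, 0.085, 0.2206]
ee_rot: [0.0, 0.927, -0.376, -0.0]
contact_force: [1.6, -1.3, -2.5]
width: 0.0144
```

```bash
python3 - <<'E'
from h import *
todo([.5215,.0854,.2052])
E
```

```text
shift tool [-0.0009  0.0003  0.0154] yaw -0.771 tilt [-2.e-04  1.e-04 -1.e+00] F [ 1.6 -1.3 -2.5] M [-0.31 -0.44 -0.13] w 0.0144 t 10.625
```

Emit:
send_rows --pt "0 0.0004 0 0.001 0.02" --pt "0 0 0 0.001 0" --pt "0 0 0 0 0"

```text
clock: 11.0
position: [0.5227, 0.0849, 0.2193]
ee_rot: [-0.0, 0.923, -0.385, 0.0]
contact_force: [-0.5, -1.5, 3.4]
width: 0.0139
```

```bash
python3 - <<'E'
from h import *
todo([.5215,.0854,.2052])
E
```

```text
shift tool [-0.0012  0.0004  0.0141] yaw -0.791 tilt [ 3.e-04  3.e-04 -1.e+00] F [-0.5 -1.5  3.4] M [-0.18  0.03  0.04] w 0.0139 t 11.0
```

Emit:
send_rows --pt "0 0 0 0.001 0" --pt "0 0 0 0 0"

```text
clock: 11.25
position: [0.5227, 0.0848, 0.2178]
ee_rot: [-0.0, 0.923, -0.385, -0.0]
contact_force: [-1.0, -0.9, 1.6]
width: 0.0144
```

Emit:
send_rows --pt "0 0 0 0.001 0" --pt "0 0 0 0 0"

```text
clock: 11.5
position: [0.5226, 0.0847, 0.2161]
ee_rot: [0.0, 0.923, -0.385, -0.0]
contact_force: [0.3, -0.7, -1.4]
width: 0.0143
```

Emit:
send_rows --pt "0 0 0 0.001 0" --pt "0 0 0 0 0"

```text
clock: 11.75
position: [0.5226, 0.0847, 0.215]
ee_rot: [0.0, 0.923, -0.385, -0.0]
contact_force: [1.5, -0.8, -3.4]
width: 0.0141
```

```bash
python3 - <<'E'
from h import *
todo([.5215,.0854,.2052])
E
```

```text
shift tool [-0.0013  0.0003  0.0098] yaw -0.791 tilt [-9.e-04  0.e+00 -1.e+00] F [ 1.5 -0.8 -3.4] M [-0.15 -0.27  0.05] w 0.0141 t 11.75
```

Emit:
send_rows --pt "0 0 0 0.001 0"

```text
clock: 11.88
position: [0.5226, 0.0847, 0.2145]
ee_rot: [0.0, 0.923, -0.385, -0.0]
contact_force: [0.3, -0.3, -0.2]
width: 0.0144
```

Emit:
send_rows --pt "0 0 0 0.001 0"

```text
clock: 12.0
position: [0.5227, 0.0847, 0.2137]
ee_rot: [0.0, 0.923, -0.385, -0.0]
contact_force: [-0.6, 0.9, -1.1]
width: 0.0142
```

Emit:
send_rows --pt "0 0 0 0.001 0"

```text
clock: 12.12
position: [0.5227, 0.0847, 0.2128]
ee_rot: [-0.0, 0.923, -0.385, -0.0]
contact_force: [-0.3, -1.0, 0.0]
width: 0.0145
```

```bash
python3 - <<'E'
from h import *
todo([.5215,.0854,.2052])
b=shot("side","side10.png")
B=cv2.resize(b[230:350,270:370],(500,600),interpolation=2)
cv2.imwrite("pics/c10.png",B[:,:,::-1])
E
```

```text
shift tool [-0.0013  0.0004  0.0076] yaw -0.791 tilt [-1.e-04  0.e+00 -1.e+00] F [-0.3 -1.   0. ] M [0.03 0.01 0.08] w 0.0145 t 12.125
```

View pics/c10.png

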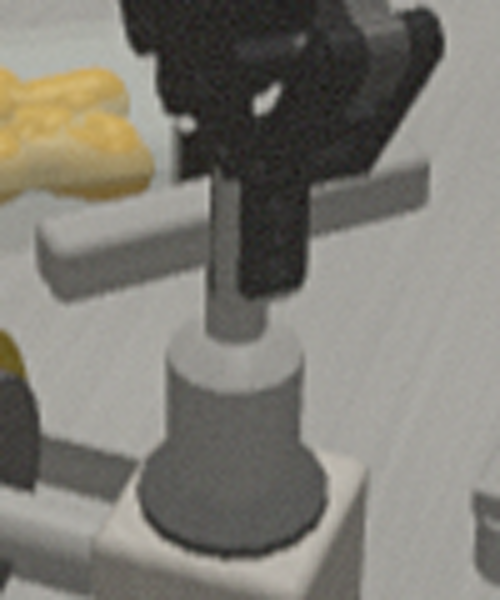

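Emit:
send_rows --pt "0 0 0 0.001 0" --pt "0 0 0 0.001 0" --pt "0 0 0 0 0"

```text
clock: 12.55
position: [0.5226, 0.0847, 0.2103]
ee_rot: [0.0, 0.923, -0.385, -0.0]
contact_force: [0.7, 0.8, -3.6]
width: 0.0139
```

Emit:
send_rows --pt "0 0 0 0.001 0" --pt "0 0 0 0.001 0" --pt "0 0 0 0 0"

```text
clock: 12.92
position: [0.5226, 0.0847, 0.2081]
ee_rot: [0.0, 0.923, -0.385, -0.0]
contact_force: [1.8, -0.9, -6.4]
width: 0.0142
```

Emit:
send_rows --pt "0 0 0 0.001 0" --pt "0 0 0 0.001 0" --pt "0 0 0 0 0"

```text
clock: 13.3
position: [0.5226, 0.0847, 0.2066]
ee_rot: [0.0, 0.923, -0.385, -0.0]
contact_force: [-0.0, 0.5, -4.0]
width: 0.0141
```

Emit:
send_rows --pt "0 0 0 0.001 0" --pt "0 0 0 0 0"

```text
clock: 13.55
position: [0.5226, 0.0848, 0.2059]
ee_rot: [-0.0, 0.923, -0.385, -0.0]
contact_force: [-1.8, 1.2, -1.6]
width: 0.0139
```

Emit:
send_rows --pt "0 0 0 0.001 0" --pt "0 0 0 0 0"

```text
clock: 13.8
position: [0.5227, 0.0848, 0.2053]
ee_rot: [-0.0, 0.923, -0.385, 0.0]
contact_force: [-2.7, 0.6, 3.6]
width: 0.0143
```

```bash
python3 - <<'E'
from h import *
todo([.5215,.0854,.2052])
b=shot("side","side11.png")
B=cv2.resize(b[230:350,270:370],(500,600),interpolation=2)
cv2.imwrite("pics/c11.png",B[:,:,::-1])
E
```

```text
shift tool [-0.0013  0.0004  0.0001] yaw -0.791 tilt [ 3.e-04  1.e-04 -1.e+00] F [-2.7  0.6  3.6] M [0.1  0.44 0.14] w 0.0143 t 13.8
```

View pics/c11.png

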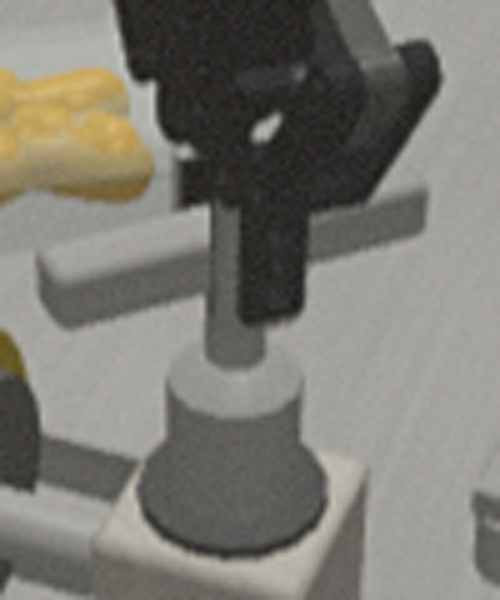

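Emit:
send_rows --pt "0 0 0 0.001 0" --pt "0 0 0 0 0"

```text
clock: 14.1
position: [0.5228, 0.0848, 0.2052]
ee_rot: [-0.0, 0.923, -0.385, 0.0]
contact_force: [-5.0, 0.8, 8.2]
width: 0.0141
```

Emit:
send_rows --pt "0 0 0 0.001 0" --pt "0 0 0 0 0"

```text
clock: 14.35
position: [0.5228, 0.0848, 0.2052]
ee_rot: [-0.0, 0.923, -0.385, 0.001]
contact_force: [-4.9, 1.1, 14.1]
width: 0.0143
```

The key is home: TCP z has stopped hard at 0.2052, exactly as predicted. I'll relax the contact, then turn clockwise and watch the moment.

Emit:
send_rows --pt "0 -0.0006 0.0003 -0.002 0" --pt "0 0 0 0 0.03" --pt "0 0 0 0 0.05" --pt "0 0 0 0 0.05" --pt "0 0 0 0 0"

```text
clock: 14.98
position: [0.5225, 0.0848, 0.2052]
ee_rot: [-0.0, 0.896, -0.445, 0.001]
contact_force: [-2.2, 1.0, 4.7]
width: 0.0143
```

```bash
python3 - <<'E'
from h import *
todo([.5215,.0854,.2052],-.05-1.3)
E
```

```text
shift tool [-0.0011  0.0005  0.    ] yaw -0.922 tilt [ 1.e-03 -3.e-04 -1.e+00] F [-2.2  1.   4.7] M [0.02 0.31 0.22] w 0.0143 t 14.975
  turn(tool z) for yaw -4.492 3.57
  turn(tool z) for yaw -2.921 1.999
  turn(tool z) for yaw -1.35 0.428
  turn(tool z) for yaw 0.221 -1.143
  turn(tool z) for yaw 1.792 -2.714
```

Emit:
send_rows --pt "0 0 0 0 0.06" --pt "0 0 0 0 0.06" --pt "0 0 0 0 0.06" --pt "0 0 0 0 0.06" --pt "0 0 0 0 0"

```text
clock: 15.6
position: [0.5224, 0.0849, 0.2052]
ee_rot: [-0.0, 0.836, -0.549, 0.0]
contact_force: [-2.5, 0.1, 5.4]
width: 0.014
```

```bash
python3 - <<'E'
from h import *
todo([.5215,.0854,.2052])
E
```

```text
shift tool [-0.0009  0.0006  0.    ] yaw -1.162 tilt [ 8.e-04 -1.e-04 -1.e+00] F [-2.5  0.1  5.4] M [0.09 0.35 0.2 ] w 0.014 t 15.6
```

Emit:
send_rows --pt "0 0 0 0 0.03" --pt "0 0 0 0 0.03" --pt "0 0 0 0 0.03" --pt "0 0 0 0 0"

```text
clock: 16.1
position: [0.5224, 0.0849, 0.2053]
ee_rot: [-0.0, 0.81, -0.586, 0.0]
contact_force: [-2.8, 0.5, 6.0]
width: 0.0144
```

```bash
python3 - <<'E'
from h import *
todo([.5215,.0854,.2052])
E
```

```text
shift tool [-0.0007  0.0007  0.0001] yaw -1.252 tilt [ 8.e-04 -2.e-04 -1.e+00] F [-2.8  0.5  6. ] M [0.02 0.37 0.25] w 0.0144 t 16.1
```

Emit:
send_rows --pt "0 0 0 0 0.02" --pt "0 0 0 0 0.02" --pt "0 0 0 0 0"

```text
clock: 16.48
position: [0.5224, 0.0849, 0.2053]
ee_rot: [-0.0, 0.799, -0.602, 0.0]
contact_force: [-1.6, 0.8, 5.4]
width: 0.0143
```

```bash
python3 - <<'E'
from h import *
todo([.5215,.0854,.2052])
E
```

```text
shift tool [-0.0007  0.0007  0.0001] yaw -1.292 tilt [ 8.e-04 -1.e-04 -1.e+00] F [-1.6  0.8  5.4] M [0.08 0.42 0.3 ] w 0.0143 t 16.475
```

Emit:
send_rows --pt "0 0 0 0 0.02" --pt "0 0 0 0 0"

```text
clock: 16.73
position: [0.5224, 0.0849, 0.2052]
ee_rot: [-0.0, 0.793, -0.61, 0.0]
contact_force: [-1.9, 1.1, 5.6]
width: 0.0139
```

```bash
python3 - <<'E'
from h import *
todo([.5215,.0854,.2052])
E
```

```text
shift tool [-0.0007  0.0007  0.    ] yaw -1.312 tilt [ 6.e-04 -1.e-04 -1.e+00] F [-1.9  1.1  5.6] M [0.06 0.39 0.32] w 0.0139 t 16.725
```

Emit:
send_rows --pt "0 0 0 0 0.02" --pt "0 0 0 0 0"

```text
clock: 16.98
position: [0.5224, 0.0849, 0.2052]
ee_rot: [-0.0, 0.786, -0.618, 0.0]
contact_force: [-2.3, 0.5, 5.1]
width: 0.014
```

```bash
python3 - <<'E'
from h import *
todo([.5215,.0854,.2052])
E
```

```text
shift tool [-0.0007  0.0007  0.    ] yaw -1.332 tilt [ 7.e-04 -1.e-04 -1.e+00] F [-2.3  0.5  5.1] M [0.12 0.4  0.25] w 0.014 t 16.975
```

Emit:
send_rows --pt "0 0 0 0 0.02" --pt "0 0 0 0 0"

```text
clock: 17.23
position: [0.5223, 0.0849, 0.2052]
ee_rot: [-0.0, 0.78, -0.626, 0.0]
contact_force: [-2.6, 1.2, 4.9]
width: 0.0143
```

```bash
python3 - <<'E'
from h import *
todo([.5215,.0854,.2052])
E
```

```text
shift tool [-0.0006  0.0007  0.    ] yaw -1.352 tilt [ 6.e-04 -1.e-04 -1.e+00] F [-2.6  1.2  4.9] M [0.06 0.41 0.3 ] w 0.0143 t 17.225
```

Emit:
send_rows --pt "0 0 0 0 0.02" --pt "0 0 0 0 0"

```text
clock: 17.48
position: [0.5223, 0.0849, 0.2052]
ee_rot: [-0.0, 0.774, -0.633, 0.0]
contact_force: [-1.9, 0.6, 5.7]
width: 0.0141
```

```bash
python3 - <<'E'
from h import *
todo([.5215,.0854,.2052])
E
```

```text
shift tool [-0.0006  0.0007  0.    ] yaw -1.372 tilt [ 6.e-04 -1.e-04 -1.e+00] F [-1.9  0.6  5.7] M [-0.01  0.41  0.37] w 0.0141 t 17.475
```

Emit:
send_rows --pt "0 0 0 0 0.02" --pt "0 0 0 0 0"

```text
clock: 17.73
position: [0.5223, 0.0849, 0.2053]
ee_rot: [-0.0, 0.768, -0.641, 0.0]
contact_force: [-2.2, 0.8, 5.0]
width: 0.0138
```

```bash
python3 - <<'E'
from h import *
todo([.5215,.0854,.2052])
E
```

```text
shift tool [-0.0006  0.0007  0.0001] yaw -1.392 tilt [ 7.e-04 -0.e+00 -1.e+00] F [-2.2  0.8  5. ] M [0.06 0.36 0.35] w 0.0138 t 17.725
```

Emit:
send_rows --pt "0 0 0 0 0.015" --pt "0 0 0 0 0"

```text
clock: 17.98
position: [0.5223, 0.0849, 0.2053]
ee_rot: [-0.0, 0.763, -0.647, 0.0]
contact_force: [-1.6, 0.8, 6.0]
width: 0.014
```

```bash
python3 - <<'E'
from h import *
todo([.5215,.0854,.2052])
E
```

```text
shift tool [-0.0006  0.0007  0.0001] yaw -1.407 tilt [ 6.e-04 -1.e-04 -1.e+00] F [-1.6  0.8  6. ] M [0.11 0.37 0.31] w 0.014 t 17.975
```

Emit:
send_rows --pt "0 0 0 0 0.015" --pt "0 0 0 0 0"

```text
clock: 18.23
position: [0.5223, 0.0849, 0.2052]
ee_rot: [-0.0, 0.758, -0.652, 0.0]
contact_force: [-1.9, 1.1, 5.3]
width: 0.0145
```

```bash
python3 - <<'E'
from h import *
todo([.5215,.0854,.2052])
E
```

```text
shift tool [-0.0006  0.0007  0.    ] yaw -1.422 tilt [ 6.e-04 -1.e-04 -1.e+00] F [-1.9  1.1  5.3] M [0.09 0.35 0.25] w 0.0145 t 18.225
```

```bash
python3 - <<'E'
from h import *
s,R=tool(); p=s["position"]
a=shot("top","top12.png");b=shot("side","side12.png")
A=cv2.resize(a[215:305,140:240],(444,400),interpolation=2)
B=cv2.resize(b[230:350,265:375],(367,400),interpolation=2)
cv2.imwrite("pics/c12.png",cv2.hconcat([A,B])[:,:,::-1])
for sg in(1,-1): 
  for w in(-.008,.008):
    P=p+[0,0,.0248]+sg*.048*R[:,1]+w*R[:,0]; u=proj("top",P);v=proj("side",P)
    print("bar end",u,(u-[140,215])*4.44,v,(v-[265,230])*3.333+[444,0])
E
```

```text
bar end [174.69810043 276.80382176] [154.05956589 274.40896862] [359.06199255 280.65945569] [757.50862116 168.84796581]
bar end [183.46221557 275.93508544] [192.97223712 270.55177938] [360.42906561 272.87059716] [762.06507569 142.88770033]
bar end [172.84793156 225.71909209] [145.84481613  47.59276888] [276.43712036 270.81322453] [482.11992217 136.03047735]
bar end [181.4131434  224.88693115] [183.8743567   43.89797429] [279.89424191 263.48180695] [493.64250829 111.59486256]
```

View pics/c12.png

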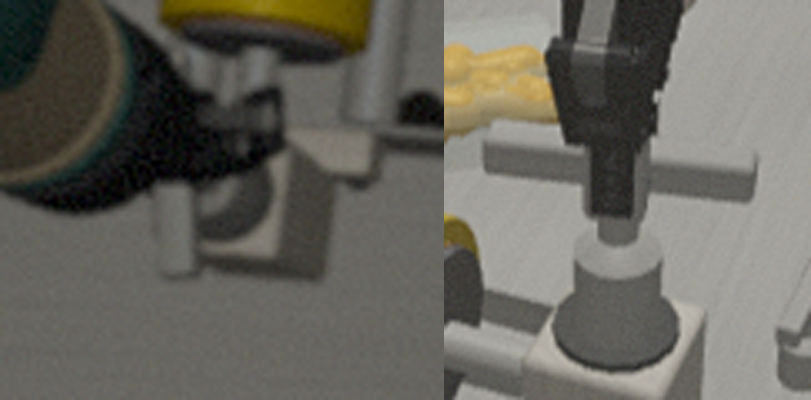

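Emit:
send_rows --pt "0 0 0 0 0.015" --pt "0 0 0 0 0"

```text
clock: 18.58
position: [0.5223, 0.0849, 0.2053]
ee_rot: [-0.0, 0.753, -0.658, 0.0]
contact_force: [-2.5, 0.2, 5.8]
width: 0.0143
```

```bash
python3 - <<'E'
from h import *
todo([.5215,.0854,.2052])
E
```

```text
shift tool [-0.0006  0.0007  0.0001] yaw -1.437 tilt [ 6.e-04 -1.e-04 -1.e+00] F [-2.5  0.2  5.8] M [0.11 0.39 0.3 ] w 0.0143 t 18.575
```

Emit:
send_rows --pt "0 0 0 0 0.015" --pt "0 0 0 0 0"

```text
clock: 18.82
position: [0.5223, 0.085, 0.2053]
ee_rot: [-0.0, 0.748, -0.664, 0.0]
contact_force: [-3.1, 0.3, 5.6]
width: 0.0142
```

```bash
python3 - <<'E'
from h import *
todo([.5215,.0854,.2052])
E
```

```text
shift tool [-0.0005  0.0008  0.0001] yaw -1.451 tilt [ 6.e-04 -1.e-04 -1.e+00] F [-3.1  0.3  5.6] M [0.12 0.39 0.43] w 0.0142 t 18.825
```

Emit:
send_rows --pt "0 0 0 0 0.015" --pt "0 0 0 0 0"

```text
clock: 19.08
position: [0.5223, 0.085, 0.2052]
ee_rot: [-0.0, 0.743, -0.669, 0.0]
contact_force: [-1.4, 1.4, 5.9]
width: 0.014
```

```bash
python3 - <<'E'
from h import *
todo([.5215,.0854,.2052])
E
```

```text
shift tool [-0.0005  0.0008  0.    ] yaw -1.466 tilt [ 6.e-04 -1.e-04 -1.e+00] F [-1.4  1.4  5.9] M [0.11 0.41 0.54] w 0.014 t 19.075
```

Emit:
send_rows --pt "0 0 0 0 0.02" --pt "0 0 0 0 0"

```text
clock: 19.32
position: [0.5223, 0.085, 0.2053]
ee_rot: [-0.0, 0.737, -0.676, 0.0]
contact_force: [-2.5, 1.1, 4.4]
width: 0.0145
```

```bash
python3 - <<'E'
from h import *
todo([.5215,.0854,.2052])
E
```

```text
shift tool [-0.0005  0.0008  0.0001] yaw -1.485 tilt [ 6.e-04 -3.e-04 -1.e+00] F [-2.5  1.1  4.4] M [0.06 0.43 0.69] w 0.0145 t 19.325
```

Emit:
send_rows --pt "0 0 0 0 0.015" --pt "0 0 0 0 0"

```text
clock: 19.58
position: [0.5223, 0.085, 0.2053]
ee_rot: [-0.0, 0.732, -0.682, 0.0]
contact_force: [-1.9, 1.5, 5.8]
width: 0.0144
```

```bash
python3 - <<'E'
from h import *
todo([.5215,.0854,.2052])
E
```

```text
shift tool [-0.0005  0.0008  0.0001] yaw -1.5 tilt [ 6.e-04 -3.e-04 -1.e+00] F [-1.9  1.5  5.8] M [0.1  0.36 0.9 ] w 0.0144 t 19.575
```

Mz is now 0.9 N m and rising linearly (0.30, 0.43, 0.54, 0.69, 0.90) against 0.35 N m of friction, so it is firmly at the stop. I'll take the wind-up off, release and look.

Emit:
send_rows --pt "0 0 0 0 -0.04" --pt "0 0 0 -0.0004 -0.035" --pt "0 0 0 0 0"

```text
clock: 19.95
position: [0.5223, 0.0849, 0.2053]
ee_rot: [-0.0, 0.756, -0.654, 0.0]
contact_force: [-1.5, 1.3, 3.9]
width: 0.0141
```

```bash
python3 - <<'E'
from h import *
todo([.5215,.0854,.2052])
E
```

```text
shift tool [-0.0006  0.0007  0.0001] yaw -1.427 tilt [ 3.e-04  1.e-04 -1.e+00] F [-1.5  1.3  3.9] M [0.13 0.27 0.13] w 0.0141 t 19.95
```

Emit:
send_rows --pt "0 0 0 0 0" --pt "0 0 0 0 0" --squeeze 30

```text
clock: 20.2
position: [0.5223, 0.0849, 0.2052]
ee_rot: [-0.0, 0.756, -0.654, 0.0]
contact_force: [-1.0, 0.9, 5.5]
width: 0.0145
```

Emit:
send_rows --pt "0.25 0 0 0 0" --pt "0.35 0 0 0 0" --pt "0.45 0 0 0 0" --pt "0.5 0 0 0 0" --pt "0.5 0 0 0 0" --pt "0.5 0 0 0 0"

```text
clock: 20.95
position: [0.5222, 0.0849, 0.2052]
ee_rot: [-0.0, 0.756, -0.654, 0.0]
contact_force: [0.2, -0.6, 0.2]
width: 0.0428
```

```bash
python3 - <<'E'
from h import *
todo([.5215,.0854,.2052])
a=shot("top","top13.png");b=shot("side","side13.png")
A=cv2.resize(a[215:305,140:240],(444,400),interpolation=2)
B=cv2.resize(b[230:350,265:375],(367,400),interpolation=2)
cv2.imwrite("pics/c13.png",cv2.hconcat([A,B])[:,:,::-1])
E
```

```text
shift tool [-0.0006  0.0006 -0.    ] yaw -1.426 tilt [ 1.e-04 -1.e-04 -1.e+00] F [ 0.2 -0.6  0.2] M [-0.04 -0.01 -0.02] w 0.0428 t 20.95
```

View pics/c13.png

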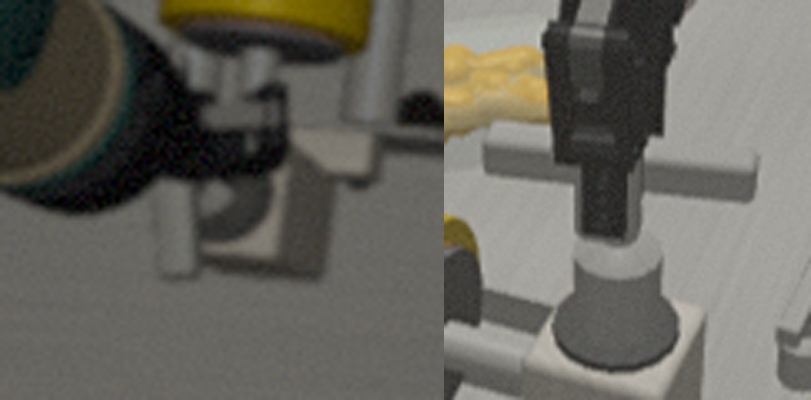

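Released with no contact and the key still in place. I'll retreat straight up and then look at everything.

Emit:
send_rows --pt "0.5 0 0 -0.01 0" --pt "0.5 0 0 -0.03 0" --pt "0.5 0 0 -0.05 0" --pt "0.5 0 0 -0.06 0" --pt "0.5 0 0 0 0"

```text
clock: 21.68
position: [0.5245, 0.085, 0.3613]
ee_rot: [-0.004, 0.756, -0.654, 0.005]
contact_force: [0.1, 0.5, 0.8]
width: 0.0428
```

Emit:
send_rows --pt "0.5 0.04 0.02 0 0" --pt "0.5 0.05 0.03 0 0" --pt "0.5 0.05 0.03 0 0" --pt "0.5 0.05 0.03 0 0" --pt "0.5 0.05 0.03 0 0" --pt "0.5 0 0 0 0"

```text
clock: 22.42
position: [0.4164, -0.176, 0.3545]
ee_rot: [0.001, 0.754, -0.657, -0.0]
contact_force: [-0.7, 0.4, 1.1]
width: 0.0424
```

```bash
python3 - <<'E'
from m import *
todo([.5215,.0854,.2052])
a=shot("top","top14.png");b=shot("side","side14.png")
A=cv2.resize(a[205:295,140:240],(444,400),interpolation=2)
B=cv2.resize(b[220:350,260:370],(338,400),interpolation=2)
cv2.imwrite("pics/c14.png",cv2.hconcat([A,B])[:,:,::-1])
E
```

```text
shift tool [-0.2446 -0.1403  0.1489] yaw -1.433 tilt [-1.7e-03 -8.0e-04 -1.0e+00] F [-0.7  0.4  1.1] M [-0.02 -0.06  0.02] w 0.0424 t 22.425
```

View pics/c14.png

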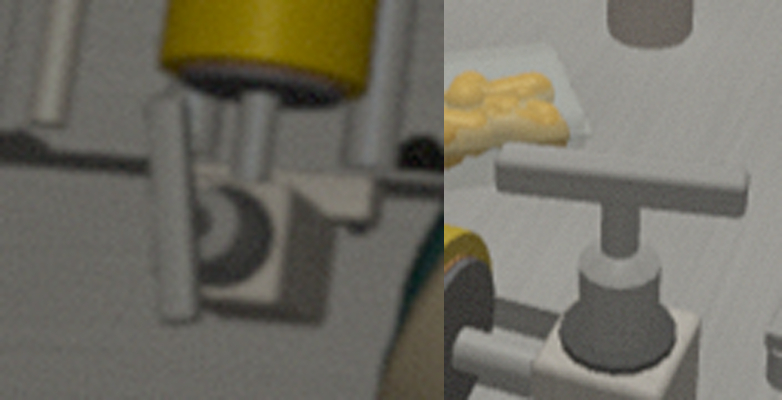

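View pics/top14.png

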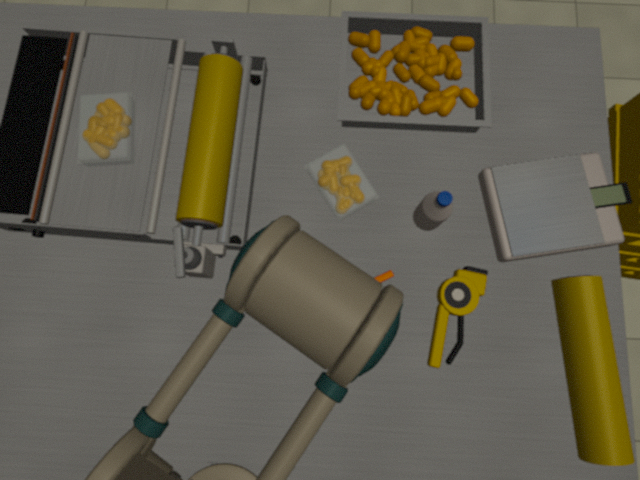

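View pics/side14.png

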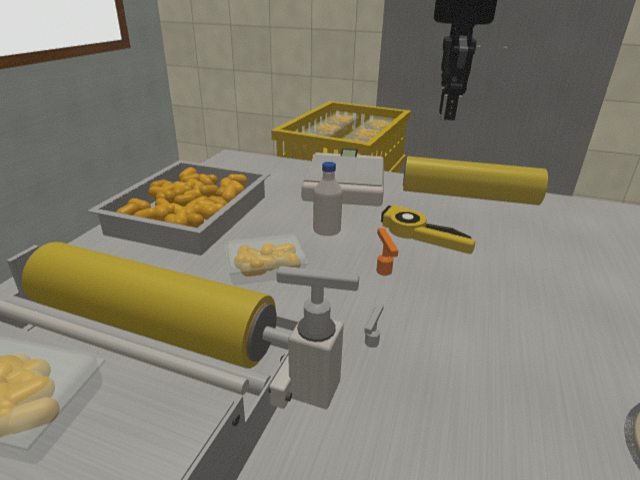

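```bash
python3 - <<'E'
from h import *
f=lambda x,y:(140+x/4.44,205+y/4.44)
a=onz("top",*f(168,98),.23);b=onz("top",*f(180,318),.23); d=a-b
print("yaw",np.arctan2(d[1],d[0])-np.pi, "mod",(np.arctan2(d[1],d[0])),np.linalg.norm(d),(a+b)/2)
m=(a+b)/2; print(proj("side",m),"side meas mid of top face",(260+(622-444)/3.077,220+173/3.077))
for z in(.148,.15,.155): print(z,proj("side",[.5215,.0854,z+.033]))
E
```

```text
yaw -2.976753555685126 mod 0.164839097904667 0.09323314452552633 [0.52050603 0.08273525 0.23      ]
[320.50141616 271.18965091] side meas mid of top face (317.8485537861553, 276.22359441013975)
0.148 [318.11057297 305.91705059]
0.15 [318.14363726 304.60036724]
0.155 [318.2268241  301.28770806]
```

Bar yaw measures 0.165 rad (−1.41 mod a quarter turn), against −1.35 ± 0.06 expected. The socket shoulder is at side row 306, where 304.6 means home. The bystanders in view haven't moved, so I'm handing in.

```bash
python3 - <<'E'
from h import *
a=cv2.imread("pics/side0.png").astype(int);b=cv2.imread("pics/side14.png").astype(int)
d=(np.abs(cv2.GaussianBlur(a.astype(np.float32),(0,0),1.5)-cv2.GaussianBlur(b.astype(np.float32),(0,0),1.5)).max(2)>14).astype(np.uint8)
n,l,st,c=cv2.connectedComponentsWithStats(d)
print([s.tolist() for s in st[1:] if s[4]>15])
print(manip.sign_off())
E
```

```text
[[433, 0, 65, 121, 3958], [577, 0, 25, 38, 677], [624, 0, 5, 5, 20], [572, 41, 46, 16, 557], [585, 40, 33, 3, 72], [551, 57, 63, 91, 3556], [547, 59, 93, 385, 18109], [369, 260, 46, 54, 980], [278, 265, 26, 8, 141], [276, 272, 84, 46, 1339], [251, 305, 14, 24, 51], [256, 307, 12, 19, 32], [274, 307, 5, 12, 42], [311, 307, 20, 11, 151], [262, 326, 7, 12, 51], [259, 343, 14, 19, 93]]
the job is handed in; nothing more can be done
None
```

The roll is clamped: the key is fully home on the spindle, turned clockwise to its stop and left there, and I handed the job in at about 22.5 s of the 67 s.

I took the larger grey T-key, leaving the orange and the small grey ones. I lined it up with the spindle's flats, lowered it in 1 mm steps past the ball until it sat on the seat, turned it, took the wind-up off, let go and backed away.

**Checks that agreed**
- **Seating:** the downward motion stopped hard at tool height 0.2052 m, exactly the height predicted for home. The vertical force readings while seating never exceeded about 14 N. In the side picture the socket's shoulder is within about 1 mm of its home height.
- **Stop:** the torque stayed around 0.2–0.4 N m while turning, then rose steadily to 0.9 N m, which is the stop and well under the 1.5 N m limit.
- **Bystanders:** comparing the first and last side pictures, only the arm, the key's old and new places and a few small spots by the roll's end face and plug changed. The other bench things in that view did not move. The roll-end changes would fit the plug moving in, but I did not measure the plug itself.

**Checks that were weaker or disagreed**
- **Bar angle:** the bar stands at about −1.41 rad, modulo a quarter turn. My picture-based estimate of the stop was −1.35, so the difference is about the socket's 0.06 rad of play.
- **Ball click:** I saw only about 6 N of push as the socket passed the ball, less than the 8–15 N stated, because I read the force only at the ends of moves. The readings then turned to a downward pull over the last few millimetres, as if the ball was drawing the key home.

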